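# Bolt the drive module onto its test dock

### The arm

A 6-joint arm with a two-finger parallel gripper is mounted at the origin on the work surface. World frame = base frame: x ahead of the robot, y to its left, z up, the work surface at z = 0. Lengths are in m, angles in rad, forces in N, time in s.
With the tool pointing down it reaches from about 0.225 to 0.875 m from the base axis. Payload 3.4 kg.
Tool frame: the origin (TCP) lies midway between the tips of the shut fingers; the grasp point (between the pads) lies 19 mm behind it; z points along the fingers, y is the line along which they close (so a half turn about z gives the same grasp; the last joint's range is limited). The gripper opens to 85 mm and grips with 20 to 120 N. Pads are 22 mm wide; open, the fingers measure 114 mm over their backs; the gripper's body (76 mm by 85 mm) begins 54 mm behind the grasp point. The pads swing forward as they close: fully open they stand 13 mm farther back than shut.
Start: joints at [1.157, 0.276, 1.505, -0, 1.361, -0.121], TCP at [0.166, 0.551, 0.231] pointing down, gripper open.
Joint ranges: [-2.89, 2.89], [-0.75, 2.08], [0.22, 2.7], [-1.18, 4.32], [0.11, 2.71], [-2.7, 2.7]. Speed limits (rad/s): [2.57, 2.57, 3.14, 3.14, 3.14, 3.14].

### API

Orientations are given as a unit quaternion [w, x, y, z].
In Python, from rig import * gives the robot as it stands.
- The arm moves only by the tool apply_moves, never from a script. Its argument "steps" is one flat list of numbers, 4 for each row, row after row: the shift along the world's x, y, z in cm, then the turn about the world's z in degrees. A call has 1 to 8 rows; each row is the pose to reach, as a shift and turn from the pose commanded when the call began; what a row does not reach only later rows make up. A row lasts 1/12 s, in which the tool goes at most 41.7 mm and 7.16 degrees, less where a joint would pass 70% of its speed; a pose out of reach is approached as far as the arm can. A call with a gripper value outside its range is refused whole. "jaw" is the closure in counts, from 0 (fully open) to 255 (shut), set as the call begins (left out, the last holds). The fingers move at their own pace and stop on an object; "newtons" is the grip in N (left out, the last holds). Time passes only in rows, so rows that repeat a pose let the fingers close. It gives the time, the measured TCP pose, the force, the opening and the grip force at its end, in the units of the state.
- get_state(): the state, without advancing time (a new reading comes with each control period).
- get_image(name): name is "scene" or "top"; returns the picture (384x512x3 uint8, red, green, blue); there is no depth.
- calibration(name): a dict with "fx", "fy", "cx", "cy" (pixels), "xyz" and "rotation" of the camera in the world. Camera axes: x right, y up, looking along -z (the intrinsics and any distortion apply to the point x, -y, -z); pixel columns grow to the right and rows downward; lengths in m; the calibration is good to about 2 mm. A picture is of the moment at which its call begins. calibration takes no time and is no camera call.
- sign_off(): hands the job in; it is judged then, once.
The state is a dict: "clock": time; "qpos": joint angles; "qd": joint speeds; "effort": joint torques, N m; "position": TCP position; "ee_rot": TCP orientation; "contact_force": force on the tool from outside, world axes, zero at the start; "moment": the same for the moment, N m; "width": finger opening in m; "gripper_force": force on a finger pad.
Only numpy, scipy, OpenCV 4.12 (cv2) and the standard library are available. Lean on these libraries where they do the work, as an engineer would, in place of code of your own. Each camera call takes 0.05 s, during which the arm holds its last target. There are 200 camera calls.

### The job

Lock the drive module onto its test dock: push one of the pegs on the slotted steel disc round until the slot lines up with the sliding bolt, then push the bolt by its upright tab through the slot until it is fully home in the keeper on the far side of the disc. Only push with the fingertips: do not grip the pegs or the tab, and leave the other things on the bench where they are.

Things in the scene. Friction and masses are not known exactly. Their poses are not given: they have to be found in the camera images.
- dock: Fixed aluminium plate 130 x 310 x 10 mm carrying bolt channel, disc and keeper in a line, then an open grey drive module. Origin on the bench surface, on the disc's turning axis; z up; y is the line of the bolt, from bolt towards keeper. In this frame (mm): channel rails up to z = 26, from y = -225 to -50; module 150 x 150, up to z = 58, from y = 75 to 225.
- keeper (a point): Centre of the top of the keeper: two steel posts under a bridge, 40 mm wide, 16 mm long, top 40 mm above the bench, 58 mm beyond the disc's axis. The bolt ends up under the bridge.
- disc_axis (a point): Point on the disc's turning axis, at the height of the disc's top face, 32 mm above the bench.
- disc (a joint): Angle of the disc about its upright axis, rad, counter-clockwise from above positive. At 0 or 3.14 (pi) its slot is in line with the bolt: either will do. Turns from -0.7 to 3.84; starts between 0.65 and 2.5, so that the bolt cannot enter. Dry friction holds it where it is left: about 4 N on a peg turns it.
- slot (a point): On the disc's axis at bench level, turning with the disc: y runs along the slot, x through the two pegs. The flat steel disc is 84 mm across, with a straight slot 24 mm wide right across it, open above and at both ends (slot floor 15.5 mm, disc top 32 mm above the bench). At disc angle 0 its axes are the dock's.
- peg_a (a point): Centre of the top of one peg: an upright round steel peg, 12 mm across, 38 mm tall above the disc (top 70 mm above the bench), 30 mm from the disc's axis, on the slot frame's +x side.
- peg_b (a point): Centre of the top of the other peg, alike, 30 mm from the axis on the slot frame's -x side.
- bolt (a joint): How far the bolt has been pushed, m: 0 drawn back, 0.12 fully home (a hard stop, nose inside the keeper). It starts between 0 and 0.008. At 0 its nose is 12 mm short of the disc; unless the slot is in line the bolt stops against the disc. Friction about 3 N, no spring.
- tab (a point): Centre of the top edge of the bolt's upright tab: a dark steel plate 30 mm wide across the bolt, 8 mm thick along it, 28 to 75 mm above the bench, at the bolt's rear end. At bolt 0 it is 208 mm behind the disc's axis; it moves along the dock's y. Axes as the dock's. Push its rear face towards the disc.
- nose (a point): Tip of the bolt's rounded nose, 24 mm above the bench. The bolt is a square steel bar 12 x 12 mm, 158 mm long; at bolt 0 the nose is 54 mm short of the disc's axis, fully home it is 66 mm beyond it.
- capacitor: Bystander: blue can 34 mm across, 59 mm tall, standing; origin at the centre of its underside. It and the spool, screwdriver and multimeter are loose.
- spool: Bystander: white plastic spool 54 mm across, 40 mm tall, standing; origin at the centre of its underside.
- screwdriver: Bystander: black-handled screwdriver 170 mm long, lying; origin under its middle, x axis along it.
- meter: Bystander: red multimeter 72 x 145 x 32 mm (about 39 with its dial), lying; origin at the centre of its underside, y along it. A bottle, a jar and a tray farther back are fixed, out of the way.

How it is judged:
On the way, in this order (a step that is already met when the one before it is completed fails the run):
1. the slot is lined up with the bolt before the bolt goes through (angle between the y axis of slot and the y axis of dock, either way round below 0.25 rad and value of joint bolt below 0.04 m), for 0.1 s.
2. the bolt is pushed through the disc into the keeper (value of joint bolt above 0.112 m), for 0.2 s.
At the end, for the whole second after the job is handed in: The bolt is home in the keeper, within 8 mm of its stop, at rest, with the slot of the disc along it (within 0.25 rad), and the loose bystanders (capacitor can, spool, screwdriver, multimeter) are within 30 mm of where they stood (value of joint bolt above 0.112 m and velocity of joint bolt below 0.01 m/s and angle between the y axis of slot and the y axis of dock, either way round below 0.25 rad); the robot touches nothing.
It fails at once if the bolt's tab was gripped between the fingers (x of the grasp point in the frame of tab between -0.018 and 0.018 m and y of the grasp point in the frame of tab between -0.006 and 0.006 m and z of the grasp point in the frame of tab below 0.008 m and contact force between the fingers and bolt above 2 N).
It fails at once if a peg of the disc was gripped between the fingers ((x of the grasp point in the frame of peg_a between -0.008 and 0.008 m and y of the grasp point in the frame of peg_a between -0.008 and 0.008 m and z of the grasp point in the frame of peg_a below 0.008 m and contact force between the fingers and disc above 2 N) or (x of the grasp point in the frame of peg_b between -0.008 and 0.008 m and y of the grasp point in the frame of peg_b between -0.008 and 0.008 m and z of the grasp point in the frame of peg_b below 0.008 m and contact force between the fingers and disc above 2 N)).
It fails at once if a bystander was pushed aside, lifted or knocked over (distance of any of capacitor, spool, screwdriver, meter from where it was at the start of the episode above 0.03 m).
It also fails if it takes over 58 s, if anything falls off the work surface, if the arm or the gripper's body presses on something with over 40 N, if the wrist force passes 120 N, or if a joint passes its speed limit or range.

## Working session

There is one attempt and no reset: what is moved stays moved. The work goes in short steps, Python scripts to look and compute and a tool call to move; the robot and the scene stay as the last step left them, time stands still between calls to the robot, and variables do not carry over. Pictures are saved under pics/ and viewed, at most 10 in all, crops included, and the job is handed in when it is done.

Besides the shell and the picture viewer there is one more tool, called after "Emit:" as a command line: name --argument value ..., lists and objects as JSON in quotes. apply_moves: Moves the arm, as the interface text tells. Its arguments: {"type":"object","properties":{"steps":{"type":"array","items":{"type":"number"}},"jaw":{"type":"number"},"newtons":{"type":"number"}},"required":["steps"]}

```bash
mkdir -p pics; ls; python3 - <<'E'
from rig import *
import cv2
for n in("scene","top"):
    cv2.imwrite(f"pics/{n}0.png",cv2.cvtColor(get_image(n),cv2.COLOR_RGB2BGR)); print(calibration(n))
print(get_state())
E
```

```text
pics
{'fx': 357.7247501206019, 'fy': 357.7247501206019, 'cx': 255.0295402357232, 'cy': 185.6625532149394, 'xyz': array([ 0.73867481, -0.31916378,  0.59886849]), 'rotation': array([0.93361128, 0.2950973 , 0.06872767, 0.19121735])}
{'fx': 396.41609033342934, 'fy': 396.41609033342934, 'cx': 257.3670407201519, 'cy': 193.4254030218992, 'xyz': array([0.46467775, 0.01801717, 0.77955007]), 'rotation': array([-0.70435057, -0.04449481,  0.05524137,  0.70629942])}
{'clock': 0.1, 'qpos': array([ 1.15698229e+00,  2.76515058e-01,  1.50603568e+00,  3.15540101e-05,
        1.36071927e+00, -1.20988415e-01]), 'qd': array([-2.43143824e-04, -4.14114896e-04, -2.75764595e-03, -2.83069214e-05,
       -1.33496073e-03, -3.70913978e-04]), 'effort': array([ 2.23816678e-03, -4.17695940e+01, -2.46406353e+01, -4.49391318e-04,
        5.75285987e-03,  2.09149101e-05]), 'position': array([0.16576731, 0.55007308, 0.23052413]), 'ee_rot': array([-2.36478742e-04,  1.45893487e-01,  9.89299948e-01, -8.04792740e-04]), 'contact_force': array([ 0.25354828, -0.55238329,  0.60898465]), 'moment': array([-0.01825351, -0.03622044, -0.01225189]), 'gripper_force': 0.0, 'width': 0.08545598049941659}
```

View pics/scene0.png

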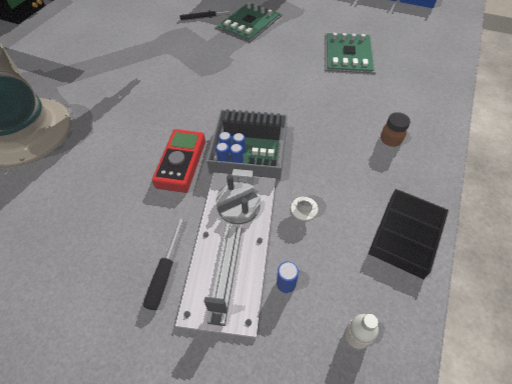

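View pics/top0.png

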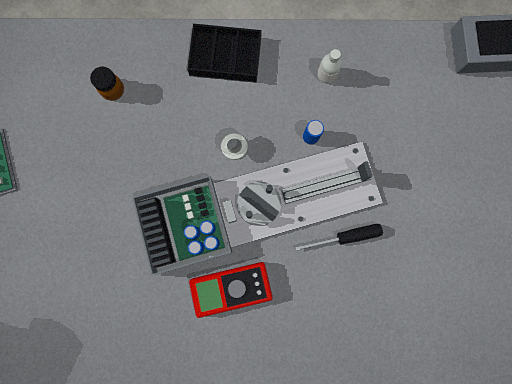

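The scene view shows the tab near (216,304), disc (238,203) and keeper (242,175). The top view shows the disc near (260,203), tab (365,172) and pegs near (249,215) and (269,188). I'll zoom in next.

```bash
cat > h.py <<'E'
import numpy as np, cv2
from rig import *
from scipy.spatial.transform import Rotation as R
def cam(n):
    c=calibration(n); q=c["rotation"]
    return c,R.from_quat([q[1],q[2],q[3],q[0]]).as_matrix()
def ray(n,u,v):
    c,M=cam(n); return np.array(c["xyz"]),M@np.array([(u-c["cx"])/c["fx"],-(v-c["cy"])/c["fy"],-1])
def onz(n,u,v,z):
    o,d=ray(n,u,v); return o+d*(z-o[2])/d[2]
def proj(n,p):
    c,M=cam(n); x=M.T@(np.array(p)-c["xyz"]); return np.array([c["cx"]-c["fx"]*x[0]/x[2],c["cy"]+c["fy"]*x[1]/x[2]])
def shot(n,f,x0,y0,x1,y1,k):
    im=cv2.cvtColor(get_image(n),cv2.COLOR_RGB2BGR); cv2.imwrite(f"pics/{f}_full.png",im)
    cv2.imwrite(f"pics/{f}.png",cv2.resize(im[y0:y1,x0:x1],None,fx=k,fy=k,interpolation=cv2.INTER_CUBIC))
E
python3 - <<'E'
from h import *
shot("top","t1",205,130,395,260,4)
shot("scene","s1",170,165,300,335,3.5)
E
```

```text
(no output)
```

View pics/t1.png

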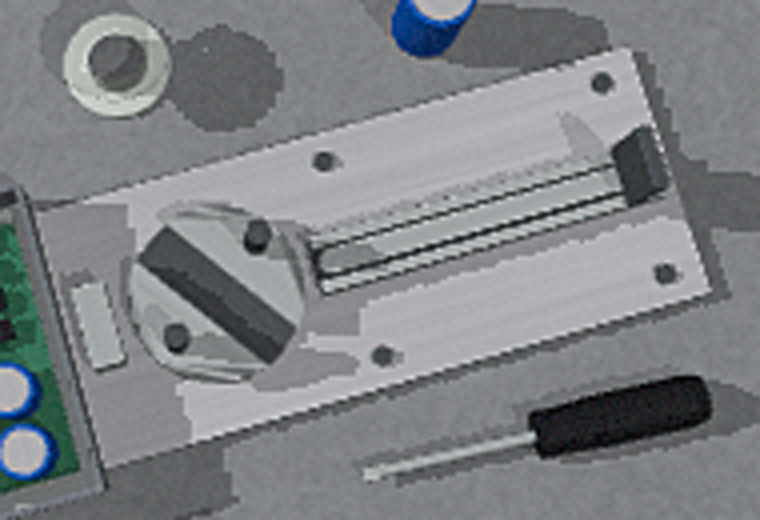

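View pics/s1.png

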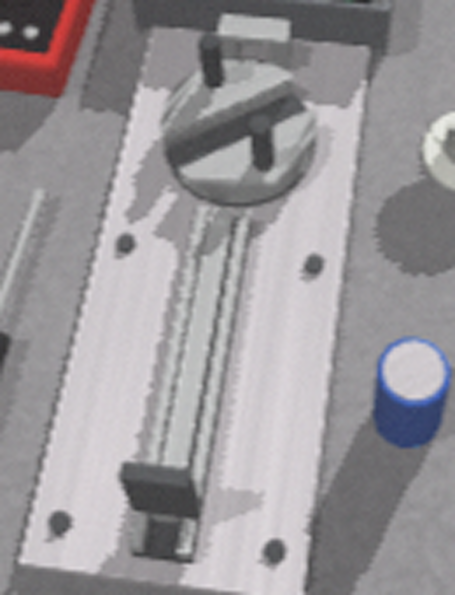

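The top crop shows the peg tops near (258,232) and (176,336), the slot as a dark band from (157,250) to (280,345), the keeper at (98,325), and the tab's top edge at right, (650,128) to (665,197). In the scene crop, the tab's top edge runs (125,463) to (192,468).

```bash
python3 - <<'E'
from h import *
np.set_printoptions(precision=4,suppress=True)
f=lambda u,v:(205+(u+.5)/4-.5,130+(v+.5)/4-.5)
g=lambda u,v:(170+(u+.5)/3.5-.5,165+(v+.5)/3.5-.5)
T=lambda u,v,z:onz("top",*f(u,v),z); S=lambda u,v,z:onz("scene",*g(u,v),z)
A,B=T(258,232,.07),T(176,336,.07); print("pegs top",A,B,np.linalg.norm(A-B),(A+B)/2)
A2,B2=S(261,125,.07),S(209,42,.07); print("pegs scene",A2,B2,np.linalg.norm(A2-B2),(A2+B2)/2)
K=T(98,325,.04);print("keeper",K, S(255,25,.04))
print("tab top",T(657,163,.075),"scene",S(158,465,.075))
c=[T(628,48,.01),T(712,290,.01),T(105,467,.01),T(40,212,.01)];print("corners",*c)
print("width",np.linalg.norm(c[0]-c[1]))
for a,b in((c[1],c[2]),(c[0],c[3])):
    d=b-a;print("line dir deg",np.degrees(np.arctan2(d[1],d[0])))
s1=(T(140,262,.032)+T(175,228,.032))/2; s2=(T(260,362,.032)+T(297,325,.032))/2; d=s2-s1
print("slot ends",s1,s2,np.degrees(np.arctan2(d[1],d[0])),(s1+s2)/2)
E
```

```text
pegs top [ 0.5761 -0.0143  0.07  ] [0.5289 0.0228 0.07  ] 0.06006476512550518 [0.5525 0.0042 0.07  ]
pegs scene [ 0.5775 -0.0157  0.07  ] [0.5306 0.0211 0.07  ] 0.059579633016567324 [0.554  0.0027 0.07  ]
keeper [0.5369 0.0595 0.04  ] [0.5375 0.0612 0.04  ]
tab top [ 0.6068 -0.1958  0.075 ] scene [ 0.6095 -0.1904  0.075 ]
corners [ 0.6786 -0.2035  0.01  ] [ 0.5564 -0.2399  0.01  ] [0.4713 0.0574 0.01  ] [0.5956 0.09   0.01  ]
width 0.12759534225203603
line dir deg 105.96430516460445
line dir deg 105.79489804878061
slot ends [0.5759 0.0319 0.032 ] [ 0.5287 -0.0254  0.032 ] -129.49590396136142 [0.5523 0.0033 0.032 ]
```

Emit:
apply_moves --steps '[40.4, -59.9, 0, 0, 40.4, -59.9, 0, 0, 40.4, -59.9, 0, 0, 40.4, -59.9, 0, 0, 40.4, -59.9, 0, 0, 40.4, -59.9, 0, 0, 40.4, -59.9, 0, 0, 40.4, -59.9, 0, 0]' --jaw 255 --newtons 40

```text
clock: 0.87
position: [0.3529, 0.2724, 0.2314]
ee_rot: [0.0, 0.146, 0.989, 0.0]
contact_force: [0.1, -0.8, -0.1]
width: 0.0005
gripper_force: 0.0
```

Emit:
apply_moves --steps '[21.7, -32.1, 0, 0, 21.7, -32.1, 0, 0, 21.7, -32.1, 0, 0, 21.7, -32.1, 0, 0, 21.7, -32.1, 0, 0, 21.7, -32.1, 0, 0, 21.7, -32.1, 0, 0, 21.7, -32.1, 0, 0]'

```text
clock: 1.53
position: [0.5397, -0.004, 0.2313]
ee_rot: [-0.0, 0.146, 0.989, 0.0]
contact_force: [1.0, 1.4, 0.6]
width: 0.0001
gripper_force: 0.0
```

Emit:
apply_moves --steps '[0, 0, 0, 0, 0, 0, 0, 0]'

```text
clock: 1.7
position: [0.5399, -0.0039, 0.2306]
ee_rot: [-0.001, 0.148, 0.989, 0.0]
contact_force: [-0.1, 0.2, -0.5]
width: 0.0
gripper_force: 0.0
```

Emit:
apply_moves --steps '[3.0, -4.5, 0, 0, 3.0, -4.5, 0, 0, 3.0, -4.5, -3.5, 0, 3.0, -4.5, -7, 0, 3.0, -4.5, -10, 0, 3.0, -4.5, -12, 0, 3.0, -4.5, -13, 0, 3.0, -4.5, -13, 0]'

```text
clock: 2.37
position: [0.5668, -0.0455, 0.0991]
ee_rot: [-0.003, 0.145, 0.989, 0.0]
contact_force: [-0.5, -0.2, -0.5]
width: 0.0
gripper_force: 0.0
```

```bash
python3 - <<'E'
from h import *
print(get_state()["position"])
shot("scene","s2",170,115,330,260,4)
E
```

```text
[ 0.56682057 -0.04551417  0.09909552]
```

View pics/s2.png

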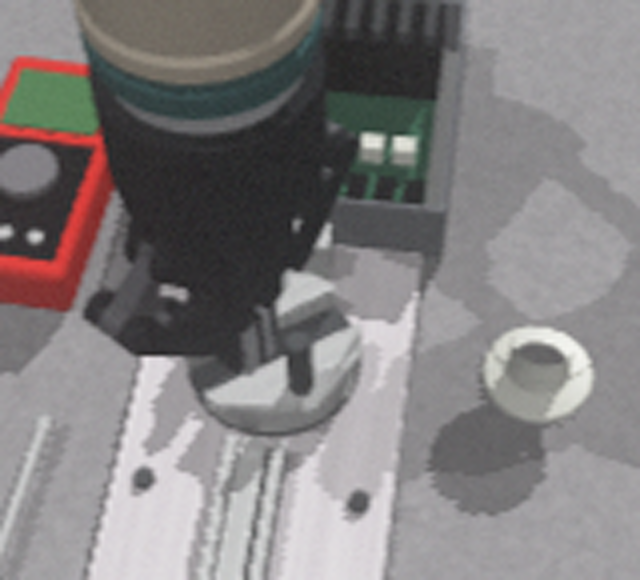

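```bash
python3 - <<'E'
from h import *
s=get_state();p=s["position"]
print(p,(proj("scene",p)-[170,115])*4, (proj("scene",[.5765,-.0148,.07])-[170,115])*4,R.from_quat(np.roll(s["ee_rot"],-1)).as_matrix().round(3))
E
```

```text
[ 0.5683286  -0.04597127  0.10091919] [243.38419055 350.25049626] [295.68391069 339.1330866 ] [[-0.958  0.288 -0.002]
 [ 0.288  0.958  0.001]
 [ 0.002  0.    -1.   ]]
```

Emit:
apply_moves --steps '[0, 0, 0, 0, 0, 0, 0, 0]'

```text
clock: 2.58
position: [0.5704, -0.0469, 0.1032]
ee_rot: [0.002, 0.146, 0.989, -0.0]
contact_force: [0.8, 0.3, -0.4]
width: 0.0002
gripper_force: 0.0
```

In the crop the fingertips sit at about (243,350), left of the near peg top at (296,339), as the projection predicts. Next I lower the tool.

Emit:
apply_moves --steps '[0, -0.4, -2.5, 0, 0, -0.4, -5.5, 0, 0, -0.4, -5.5, 0, 0, -0.4, -5.5, 0, 0, -0.4, -5.5, 0]'

```text
clock: 3.0
position: [0.5703, -0.0512, 0.048]
ee_rot: [0.001, 0.146, 0.989, -0.0]
contact_force: [-0.2, 0.4, 0.2]
width: -0.0001
gripper_force: 0.0
```

Emit:
apply_moves --steps '[0.1, 0.6, 0, 0, 0.2, 1.2, 0, 0, 0.35, 1.8, 0, 0, 0.45, 2.4, 0, 0, 0.55, 3.0, 0, 0, 0.65, 3.5, 0, 0, 0.75, 4.0, 0, 0, 0.75, 4.1, 0, 0]'

```text
clock: 3.67
position: [0.5791, -0.0104, 0.0478]
ee_rot: [0.003, 0.145, 0.989, -0.001]
contact_force: [1.4, -4.9, 2.7]
width: 0.0001
gripper_force: 2.0
```

Emit:
apply_moves --steps '[0, 0, 0, 0, 0, 0, 0, 0]'

```text
clock: 3.83
position: [0.5768, -0.0097, 0.0468]
ee_rot: [0.0, 0.146, 0.989, 0.0]
contact_force: [1.0, -1.6, 1.1]
width: 0.0002
gripper_force: 0.8
```

Emit:
apply_moves --steps '[0, -1, 0, 0, 0, -2, 2, 0, 0, -3, 6, 0, 0, -6, 10, 7, -1, -10, 14, 14, -1, -14, 14, 21, -1, -18, 14, 28, -1, -20, 14, 33]'

```text
clock: 4.5
position: [0.5661, -0.2115, 0.1879]
ee_rot: [0.001, -0.144, 0.99, 0.0]
contact_force: [-0.2, -0.6, -1.1]
width: -0.0001
gripper_force: 0.0
```

```bash
python3 - <<'E'
from h import *
print(get_state()["position"])
shot("scene","s3",170,165,300,335,3.5)
shot("top","t3",205,130,395,260,4)
E
```

```text
[ 0.56608436 -0.21148247  0.18792196]
```

View pics/t3.png

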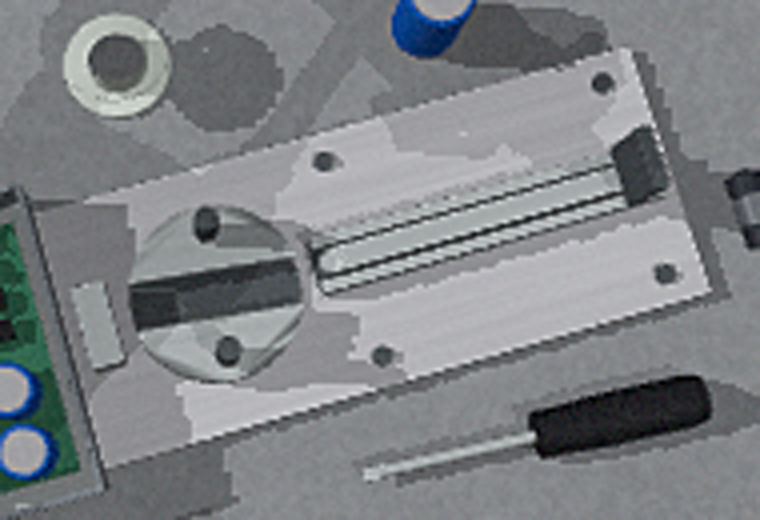

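The slot now runs close to the bolt line. The peg tops are at (207,223) and (230,350), and the fingertips are out of the way at the right.

```bash
python3 - <<'E'
from h import *
f=lambda u,v:(205+(u+.5)/4-.5,130+(v+.5)/4-.5)
T=lambda u,v,z:onz("top",*f(u,v),z)
A,B=T(207,223,.07),T(230,350,.07);d=A-B
print(A,B,np.linalg.norm(d),(A+B)/2,"peg line",np.degrees(np.arctan2(d[1],d[0])))
a,b=T(299,280,.032),T(131,308,.032);d=b-a;print("slot",np.degrees(np.arctan2(d[1],d[0])))
print(get_state()["position"])
E
```

```text
[0.58025337 0.00875469 0.07      ] [ 0.52256682 -0.00135689  0.07      ] 0.05856604767991942 [0.5514101 0.0036989 0.07     ] peg line 9.942073415982989
slot 99.40003500255335
[ 0.56609787 -0.21579632  0.18642799]
```

Emit:
apply_moves --steps '[2.8, -1.0, 0, 0, 5.4, -2.0, 0, 0, 5.4, -2.0, -3, 0, 5.4, -2.0, -6, 0, 5.4, -2.0, -7, 0, 5.4, -2.0, -7, 0]'

```text
clock: 5.1
position: [0.6175, -0.2281, 0.1122]
ee_rot: [-0.004, -0.141, 0.99, 0.003]
contact_force: [0.0, 1.1, 1.1]
width: 0.0
gripper_force: 0.0
```

```bash
python3 - <<'E'
from h import *
ax=np.array([.553,.0035]);y=np.array([-.274,.962]);x=np.array([.962,.274])
for i in range(3):
    get_image("scene");p=get_state()["position"];print(p,(p[:2]-ax)@x,(p[:2]-ax)@y)
E
```

```text
[ 0.61909288 -0.22893313  0.11466676] -0.00010532542059508987 -0.24171011898239395
[ 0.62038785 -0.2295729   0.1165298 ] 0.0009651388333694194 -0.24268040548539682
[ 0.62114967 -0.22998669  0.11770866] 0.0015846280788661682 -0.2432872037958788
```

Emit:
apply_moves --steps '[0, -0.5, 0, 0, 0, -0.5, -2.5, 0, 0, -0.5, -5, 0, 0, -0.5, -7.2, 0, 0, -0.5, -7.2, 0, 0, -0.5, -7.2, 0]'

```text
clock: 5.75
position: [0.6205, -0.2352, 0.0448]
ee_rot: [-0.0, -0.141, 0.99, 0.0]
contact_force: [0.5, -0.4, 0.4]
width: -0.0002
gripper_force: 0.0
```

```bash
python3 - <<'E'
from h import *
ax=np.array([.553,.0035]);y=np.array([-.274,.962]);x=np.array([.962,.274])
for i in range(3):
    get_image("scene")
s=get_state();p=s["position"];print(p,(p[:2]-ax)@x,(p[:2]-ax)@y,s["contact_force"])
E
```

```text
[ 0.62213808 -0.23584303  0.04677495] 0.0009308381959202416 -0.2491918309763889 [-0.39379012 -0.95338543  0.65888247]
```

Emit:
apply_moves --steps '[-0.25, 0.87, 0, 0, -0.5, 1.73, 0, 0, -0.7, 2.5, 0, 0, -0.95, 3.3, 0, 0, -1.2, 4.2, 0, 0, -1.45, 5.1, 0, 0, -1.7, 5.95, 0, 0, -1.92, 6.73, 0, 0]'

```text
clock: 6.57
position: [0.6015, -0.1668, 0.0448]
ee_rot: [0.001, -0.141, 0.99, -0.0]
contact_force: [1.5, -3.4, 1.7]
width: -0.0
gripper_force: 1.7
```

Emit:
apply_moves --steps '[-0.25, 0.87, 0, 0, -0.5, 1.73, 0, 0, -0.7, 2.5, 0, 0, -0.95, 3.3, 0, 0, -1.2, 4.2, 0, 0, -1.45, 5.1, 0, 0, -1.7, 5.95, 0, 0, -1.85, 6.5, 0, 0]'

```text
clock: 7.23
position: [0.5826, -0.1013, 0.0443]
ee_rot: [0.0, -0.141, 0.99, 0.0]
contact_force: [2.7, -2.4, 3.3]
width: 0.0
gripper_force: 1.6
```

Emit:
apply_moves --steps '[-0.05, 0.2, 0, 0, -0.1, 0.4, 0, 0, -0.1, 0.4, 0, 0]'

```text
clock: 7.48
position: [0.5813, -0.098, 0.044]
ee_rot: [-0.001, -0.141, 0.99, 0.0]
contact_force: [0.9, -0.3, -0.0]
width: -0.0003
gripper_force: 0.5
```

```bash
python3 - <<'E'
from h import *
ax=np.array([.553,.0035]);y=np.array([-.274,.962]);x=np.array([.962,.274])
for i in range(2):
    get_image("scene")
s=get_state();p=s["position"];print(p,(p[:2]-ax)@x,(p[:2]-ax)@y,s["contact_force"])
E
```

```text
[ 0.58089664 -0.09813571  0.0437638 ] -0.0010116209115016324 -0.10541723138333688 [-0.18668181 -1.06449991  1.09393281]
```

Emit:
apply_moves --steps '[-0.05, 0.2, 0, 0, -0.1, 0.4, 0, 0, -0.1, 0.4, 0, 0]'

```text
clock: 7.83
position: [0.5808, -0.0976, 0.0439]
ee_rot: [-0.0, -0.142, 0.99, -0.002]
contact_force: [0.9, -9.8, -2.4]
width: 0.0001
gripper_force: 4.7
```

The force rose to 10 N with no further motion, and the TCP is where full home should put it. I'll back off and check.

Emit:
apply_moves --steps '[0.2, -0.8, 0, 0, 0.6, -2.2, 0, 0, 0.9, -3.5, 3, 0, 1.2, -6, 6, 0, 1.2, -8, 10, 0, 1.2, -10, 12, 0, 1.2, -12, 14, 0, 1.2, -14, 15, 0]'

```text
clock: 8.5
position: [0.5937, -0.2366, 0.1976]
ee_rot: [0.002, -0.141, 0.99, -0.001]
contact_force: [-0.4, -0.0, -0.5]
width: -0.0004
gripper_force: 0.0
```

```bash
python3 - <<'E'
from h import *
shot("top","t4",205,130,395,260,4)
shot("scene","s4",170,165,300,335,3.5)
print(get_state()["contact_force"])
E
```

```text
[0.26244786 1.49941561 0.12598901]
```

View pics/t4.png

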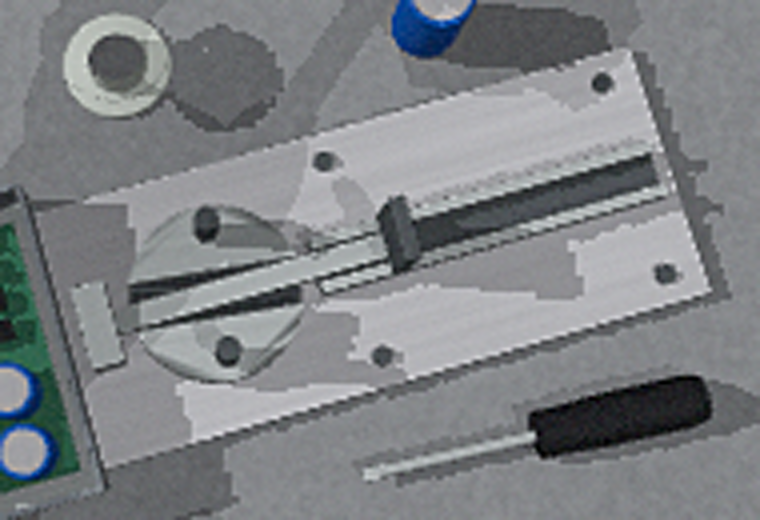

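The bolt passes through the slot and under the keeper. The tab's top edge is now near (405,230), and the bystanders have not moved.

```bash
python3 - <<'E'
from h import *
f=lambda u,v:(205+(u+.5)/4-.5,130+(v+.5)/4-.5)
a=onz("top",*f(406,230),.075);ax=np.array([.553,.0035]);y=np.array([-.274,.962])
print(a,.208+(a[:2]-ax)@y)
E
```

```text
[ 0.57611907 -0.08086462  0.075     ] 0.12050661423103647
```

The tab measures about 0.12 m along, which matches the hard stop felt.

```bash
python3 -c "
from rig import *
print(sign_off())"
```

```text
the job is handed in; nothing more can be done
None
```

The job is handed in: the bolt is home in the keeper (about 0.12 m by camera, hard stop felt), the slot is within about 6° of the bolt line, and the bystanders look undisturbed; the sign-off returned no verdict.

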